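Lean the round-topped template on the sloped stand

TASK

Take the round-topped plywood template out of its slotted foot and lean it on the little wooden stand: its straight bottom edge on the stand's ledge, behind the low lip and centred from side to side, either face lying flat back against the sloped backrest. Let go so that it stays there by itself, and leave the other two templates standing in their feet.

Things in the scene. Friction and masses are not known exactly. Their poses are not given: they have to be found in the camera images.
- arch: Template to move: plywood panel 110 wide, 130 high, 10 mm thick, top a half circle of 55 mm radius, bottom edge straight, about 90 g. Stands upright, loose in a slot (14 wide, 22 mm deep) of a fixed wooden foot 64 x 80 x 32 mm high; one of three in a row on the robot's right. Origin: middle of bottom edge, 10 mm above bench; x across thickness, y along width, z up to the round top.
- backrest: Stand's sloped face, 150 wide, 70 mm up the slope, leaning 20 deg back towards the robot; face and ledge look away from the robot. Ledge square to it, 30 mm deep, then a lip 8 high, 10 mm thick. Origin: mid-width of the corner of face and ledge, 32 mm above bench; x out of the face, y along the corner, z up the slope. Home: template's origin at x 5 mm, y = z = 0, its x and z parallel to these.
- square: A bystander: plain rectangular plywood template with square corners, 110 mm wide, 130 mm high, 10 mm thick. Origin and axes as for the round-topped one. Stands upright in a foot like that one's and stays there.
- notched: A bystander: plywood template 110 mm wide, 130 mm high, 10 mm thick, with a notch 50 mm wide and 45 mm deep in the middle of its top edge. Origin and axes as for the round-topped one. Stands upright in a foot like that one's and stays there.
Mind the look-alikes: they are no part of the job. Leave any blue or green look-alike of the arch alone.

How it is judged:
By the outcome, as a careful person would: the job done as asked, in the order asked, and still so for the second after the job is handed in, with the robot touching nothing.
It also fails if it takes over 45 s, if anything falls off the work surface, if the arm or the gripper's body presses on something with over 40 N, if the wrist force passes 120 N, or if a joint passes its speed limit or range.

ROBOT

A 6-joint arm with a two-finger parallel gripper is mounted at the origin on the work surface. World frame = base frame: x ahead of the robot, y to its left, z up, the work surface at z = 0. Lengths are in m, angles in degrees, forces in N, time in s.
With the tool pointing down it reaches from about 0.375 to 0.925 m from the base axis. Payload 5.7 kg.
Tool frame: the origin (TCP) lies at the very end of the fingers, on their centre line; the grasp point (between the pads) lies 19 mm behind it (r.tcp_to_grasp is the distance from the TCP to the grasp point, in m); z points along the fingers, y is the line along which they close (so a half turn about z gives the same grasp; the last joint's range is limited). The gripper opens to 85 mm and grips with 20 to 120 N. Pads are 22 mm wide; open, the fingers measure 114 mm over their backs; the gripper's body (76 mm by 85 mm) begins 54 mm behind the grasp point. The pads swing forward as they close: fully open they stand 13 mm farther back than shut.
Start: joints at [-71.683, 20.558, 86.54, -0, 72.909, -6.595], TCP at [0.253, -0.544, 0.231] pointing down, gripper open.
Joint ranges: [-170.27, 170.27], [-57.76, 135], [12.27, 136.19], [-55.21, 235.2], [11.17, 155.16], [-170.74, 170.74]. Speed limits (degrees/s): [136.94, 136.94, 180, 180, 180, 180].

INTERFACE

Orientations are given as a 3x3 rotation matrix whose columns are the frame's x, y, z axes.
In Python, from cell import r gives the robot as it stands.
- The arm moves only by the tool step_arm, never from a script. Its argument "targets" is a list that holds one entry, the list of rows, each a list of 5 numbers: the closure, from -1 (fully open) to 1 (shut), so that 0 is half open, then the shift along the world's x, y, z in units of 0.2 m (1.0 is 0.2 m), then the turn about the world's z in units of pi rad (1.0 is pi rad). In form: [[[hand, x, y, z, turn], ...]]. A call has 1 to 12 rows; each row is the pose to reach, as a shift and turn from the pose commanded when the call began, turning the shorter way round; what a row does not reach only later rows make up. A row lasts 1/8 s, in which the tool goes at most 62.5 mm and 10.7 degrees, less where a joint would pass 70% of its speed; a pose out of reach is approached as far as the arm can. A call with a number of a shift or a turn outside -1 to 1 is refused whole. A call with a gripper value outside its range is refused whole. The fingers move at their own pace and stop on an object; the grip force is fixed at half the most. Time passes only in rows, so rows that repeat a pose let the fingers close. It gives the time, the measured TCP pose, the force, the opening and the grip force at its end, in the units of the state.
- r.get_obs(): the state, without advancing time (a new reading comes with each control period).
- r.snapshot(name): name is "side" or "top" or "wrist"; returns a dict with "pixels" (400x640x3 uint8, blue, green, red), "fx", "fy", "cx", "cy" (pixels), "extrinsics" (4x4, takes a point from world to camera coordinates). Camera axes: x right, y down, z forward; pixel columns grow to the right and rows downward; lengths in m; the calibration is good to about 2 mm. A picture is of the moment at which its call begins. There is no depth.
- r.hand_in(): hands the job in; it is judged then, once.
The state is a dict: "clock": time; "joint_positions": joint angles; "qd": joint speeds; "effort": joint torques, N m; "ee_pos": TCP position; "tcp_rot": TCP orientation; "ft_force": force on the tool from outside, world axes, zero at the start; "moment": the same for the moment, N m; "finger_gap": finger opening in m; "gripper_force": force on a finger pad.
Only numpy, scipy, OpenCV 4.12 (cv2) and the standard library are available. Lean on these libraries where they do the work, as an engineer would, in place of code of your own. Each camera call takes 0.05 s, during which the arm holds its last target. There are 200 camera calls.

## Working session

There is one attempt and no reset: what is moved stays moved. The work goes in short steps, Python scripts to look and compute and a tool call to move; the robot and the scene stay as the last step left them, time stands still between calls to the robot, and variables do not carry over. Pictures are saved under pics/ and viewed, at most 10 in all, crops included, and the job is handed in when it is done.

Besides the shell and the picture viewer there is one more tool, called after ">>>" by a JSON object that holds its "fn" and its "kwargs", one argument or row to a line. step_arm: Moves the arm, as the interface text tells. Shifts and turns lie within -1 to 1; 1 stands for 0.2 m of shift or pi rad of turn. Its arguments: {"type":"object","properties":{"targets":{"type":"array"}},"required":["targets"]}

```bash
mkdir -p pics; ls; python3 - <<'E'
from cell import r
import cv2,numpy as np
o=r.get_obs();print(o['clock'],o['ee_pos'],o['tcp_rot'],o['finger_gap'])
for n in("side","top"):
    s=r.snapshot(n);cv2.imwrite(f"pics/{n}0.png",s["pixels"]);print(n,s["fx"],s["fy"],s["cx"],s["cy"],np.round(s["extrinsics"],4).tolist())
E
```

```text
pics
0.0 [ 0.25252211 -0.54349587  0.23041777] [[ 9.06963791e-01  4.21208217e-01 -5.64839756e-04]
 [ 4.21208520e-01 -9.06962006e-01  1.81714354e-03]
 [ 2.53107591e-04 -1.88599871e-03 -9.99998189e-01]] 0.08537231105095953
side 420.70171837163645 420.70171837163645 317.00827819361064 193.6797692196889 [[0.9888, -0.1489, -0.0051, -0.5382], [-0.0927, -0.5883, -0.8033, 0.081], [0.1166, 0.7948, -0.5955, 0.9361], [0.0, 0.0, 0.0, 1.0]]
top 378.48433796566906 378.48433796566906 318.3647371157049 199.49046355518567 [[0.0137, -0.9998, 0.0117, -0.0313], [-0.9915, -0.0151, -0.1291, 0.5265], [0.1292, -0.0098, -0.9916, 0.8089], [0.0, 0.0, 0.0, 1.0]]
```

View pics/side0.png

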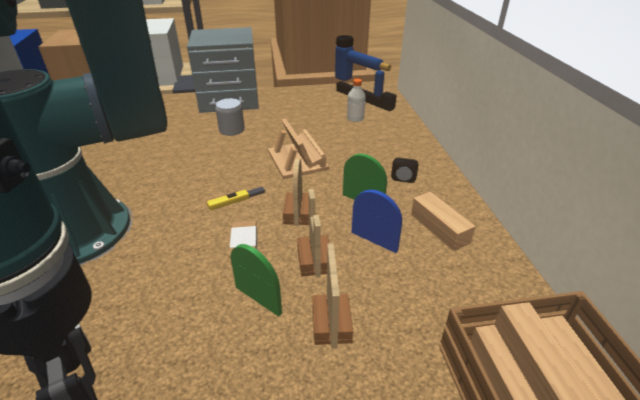

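View pics/top0.png

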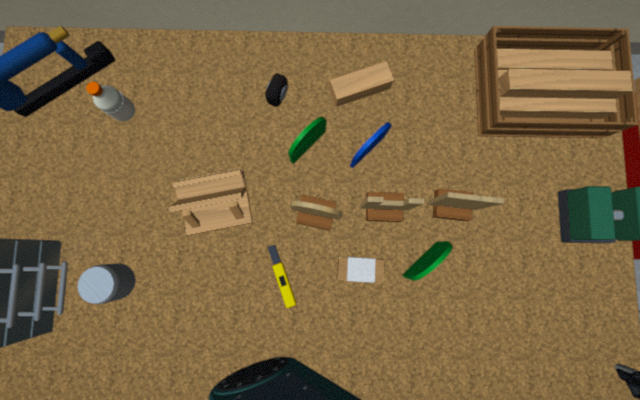

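Side view: three plywood templates at about (297,190), (315,235) and (334,295). In the top view they are at (317,208), (394,201) and (466,200). The stand is at top (210,203), with its face towards +x. The look-alikes to leave alone are green at top (307,140) and (428,261), and blue at (370,145). I'll zoom in to tell the plywood ones apart.

```bash
python3 - <<'E'
import cv2,numpy as np
t=cv2.imread("pics/top0.png")[150:250,160:520];s=cv2.imread("pics/side0.png")[140:350,260:370]
t=cv2.resize(t,(800,222),interpolation=cv2.INTER_CUBIC)
s=cv2.resize(cv2.rotate(s,cv2.ROTATE_90_COUNTERCLOCKWISE),None,fx=3.4,fy=3.4,interpolation=cv2.INTER_CUBIC)
c=np.zeros((600,800,3),np.uint8);c[:222]=t;c[226:226+s.shape[0],:s.shape[1]]=s[:374]
cv2.imwrite("pics/z0.png",c)
E
```

```text
(no output)
```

View pics/z0.png

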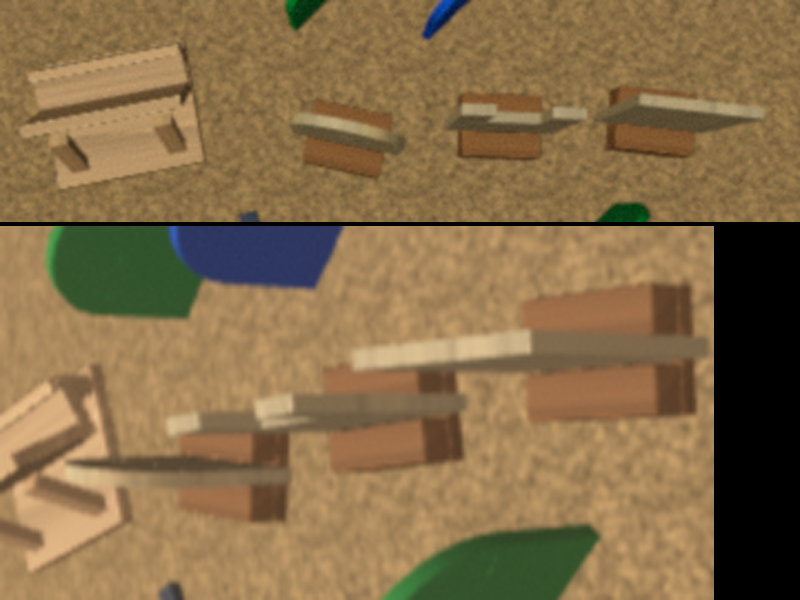

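The arch is the leftmost plywood one, top (317,208): thick curved top edge in both views. The middle one is notched and the right one is square. Next is a coarse measurement of its foot and the stand.

```bash
cat >h.py <<'E'
import cv2,numpy as np
from cell import r
def cast(s,p,z):
    E=np.array(s["extrinsics"]);R=E[:3,:3];c=-R.T@E[:3,3]
    p=np.atleast_2d(np.asarray(p,float))
    d=np.c_[(p[:,0]-s["cx"])/s["fx"],(p[:,1]-s["cy"])/s["fy"],np.ones(len(p))]@R
    return c+d*((np.asarray(z)-c[2])/d[:,2])[:,None]
def proj(s,P):
    E=np.array(s["extrinsics"]);q=np.atleast_2d(P)@E[:3,:3].T+E[:3,3]
    return q[:,:2]/q[:,2:]*[s["fx"],s["fy"]]+[s["cx"],s["cy"]]
E
python3 - <<'E'
from h import *
s=r.snapshot("top");im=s["pixels"]
hsv=cv2.cvtColor(im,cv2.COLOR_BGR2HSV);print(hsv[218,310],hsv[210,385],hsv[205,320],hsv[205,300],hsv[100,200])
m=cv2.inRange(hsv,(3,100,50),(12,255,200));m[:,:280]=0;m[:180]=0;m[240:]=0;m[:,520:]=0
for c in cv2.findContours(m,0,1)[0]:
    if cv2.contourArea(c)>60: print(cv2.minAreaRect(c),cv2.boundingRect(c))
f=lambda q:np.round(cast(s,[(a/2.2222+160,b/2.22+150) for a,b in q],0.03),3).tolist()
print("foot front/back corners",f([(316,100),(392,118),(380,176),(303,162)]))
print("arch ends z.1",np.round(cast(s,[(292,204),(342,213)],.1),3).tolist())
print("back top edge z.098",np.round(cast(s,[(169.9,208.5),(241,193)],.098),3).tolist())
E
```

```text
[ 16 169 131] [ 15 162 120] [ 20 102 162] [ 21  90 164] [ 18 123 149]
foot front/back corners [[0.537, 0.013, 0.03], [0.52, -0.064, 0.03], [0.461, -0.053, 0.03], [0.474, 0.024, 0.03]]
arch ends z.1 [[0.508, 0.031, 0.1], [0.491, -0.072, 0.1]]
back top edge z.098 [[0.495, 0.28, 0.098], [0.53, 0.136, 0.098]]
```

>>> {"fn": "step_arm", "kwargs": {
  "targets": [
    [[-1,0.1,0,0.6,0.05],[-1,0.3,0.3,0.6,0.1],[-1,0.5,0.6,0.6,0.15],[-1,0.5,1,0.6,0.15],[-1,0.5,1,0.6,0.15]]
  ]
}}

```text
clock: 0.78
ee_pos: [0.3531, -0.3418, 0.3513]
tcp_rot: [[0.616, 0.787, 0.0], [0.787, -0.616, 0.001], [0.0, -0.0, -1.0]]
ft_force: [0.8, 0.0, 0.3]
finger_gap: 0.0853
gripper_force: 0.0
```

>>> {"fn": "step_arm", "kwargs": {
  "targets": [
    [[-1,0.2,0.3,0,0.05],[-1,0.4,0.6,0,0.1],[-1,0.5,1,0,0.15],[-1,0.5,1,0,0.15],[-1,0.5,1,0,0.15]]
  ]
}}

```text
clock: 1.4
ee_pos: [0.453, -0.1417, 0.3511]
tcp_rot: [[0.188, 0.982, -0.0], [0.982, -0.188, 0.001], [0.001, -0.0, -1.0]]
ft_force: [-0.7, -0.5, 1.1]
finger_gap: 0.0854
gripper_force: 0.0
```

>>> {"fn": "step_arm", "kwargs": {
  "targets": [
    [[-1,0,0.3,0,0],[-1,0,0.6,0,0],[-1,0,0.9,0,0],[-1,0,0.9,0,0],[-1,0,0.9,0,0]]
  ]
}}

```text
clock: 2.02
ee_pos: [0.4528, 0.0348, 0.3511]
tcp_rot: [[0.192, 0.981, -0.0], [0.981, -0.192, -0.001], [-0.001, -0.0, -1.0]]
ft_force: [0.3, 0.6, -0.1]
finger_gap: 0.0852
gripper_force: 0.0
```

```bash
python3 - <<'E'
from h import *
o=r.get_obs();print(o['clock'],o['ee_pos'],o['tcp_rot'][:2],o['joint_positions'])
s=r.snapshot("wrist");cv2.imwrite("pics/w1.png",s["pixels"]);print(s["fx"],np.round(s["extrinsics"],4).tolist())
P=[(.498,-.02,.032),(.505,.022,.032),(.51,.21,.1)];print(proj(s,P))
E
```

```text
2.025 [0.45278364 0.03482305 0.3511454 ] [[ 1.92149710e-01  9.81365571e-01 -3.22921005e-04]
 [ 9.81364960e-01 -1.92149952e-01 -1.10027964e-03]] [-4.27548478e+00  2.63723451e+00  9.28444473e+01 -6.45389919e-02
  8.45320723e+01  6.80894898e+00]
295.02029546438894 [[0.9814, -0.1921, -0.001, -0.4383], [-0.1822, -0.9321, 0.3129, 0.0364], [-0.061, -0.3069, -0.9498, 0.5314], [0.0, 0.0, 0.0, 1.0]]
[[360.4221832  182.70746133]
 [360.62370408 156.51437366]
 [345.70027039   7.30680959]]
```

View pics/w1.png

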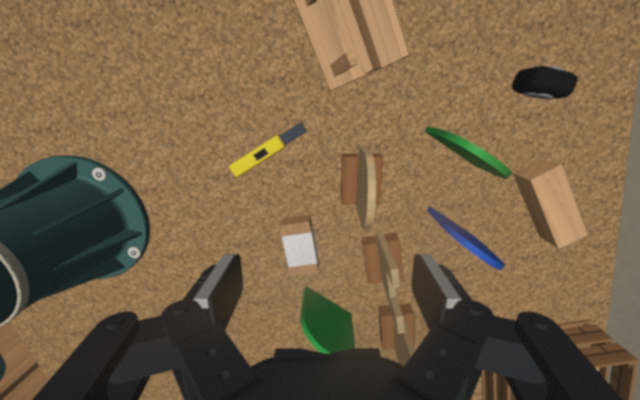

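Wrist view: the arch is at (368,188) with a clearly round top, in its foot with the edges parallel to the image's vertical. The stand is at (355,40), partly cut off. I'll shift towards the stand to see both.

>>> {"fn": "step_arm", "kwargs": {
  "targets": [
    [[-1,0.1,0.3,-0.1,0],[-1,0.25,0.6,-0.2,0],[-1,0.25,0.6,-0.2,0],[-1,0.25,0.6,-0.2,0]]
  ]
}}

```text
clock: 2.58
ee_pos: [0.503, 0.1544, 0.3108]
tcp_rot: [[0.193, 0.981, -0.001], [0.981, -0.193, -0.001], [-0.001, -0.001, -1.0]]
ft_force: [-0.9, -0.3, 0.5]
finger_gap: 0.0852
gripper_force: 0.0
```

```bash
python3 - <<'E'
from h import *
import pickle
s=r.snapshot("wrist");pickle.dump(s,open("w2.pkl","wb"));im=s["pixels"]
print(r.get_obs()['ee_pos'],proj(s,[(.498,-.02,.032),(.51,.21,.1)]))
a,b=proj(s,[(.498,-.02,.1),(.51,.21,.06)]).astype(int)
def crop(c,h,w,k):
    x0=max(0,c[0]-w//2);y0=max(0,c[1]-h//2);print("off",x0,y0,"k",k)
    return cv2.resize(im[y0:y0+h,x0:x0+w],None,fx=k,fy=k,interpolation=cv2.INTER_CUBIC)
A=crop(a,120,80,5);B=crop(b,120,80,5)
A=crop(a,120,80,5)
h=min(len(A),len(B));cv2.imwrite("pics/z2.png",np.hstack([A[:h],B[:h]]));print(A.shape,B.shape)
E
```

```text
[0.50280678 0.15401775 0.31125515] [[344.38017758 264.93804574]
 [323.07909183 122.9428891 ]]
off 307 230 k 5
off 283 60 k 5
off 307 230 k 5
(600, 400, 3) (600, 400, 3)
```

View pics/z2.png

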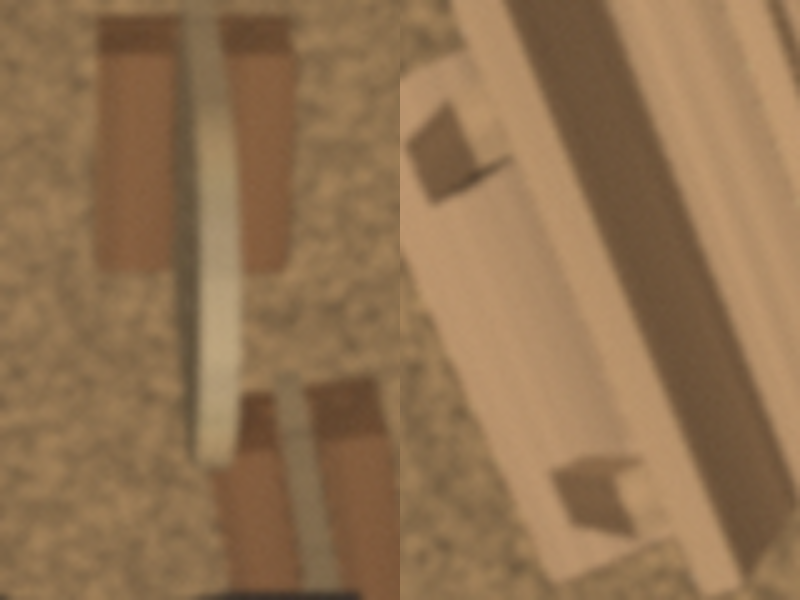

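Left panel: the arch foot's top face spans (97,52)-(288,270), with the plate centred near x=205. Right panel: the backrest's top edge ends at the near end (745,585), the dark band is the sloped face, and the ledge and lip lie to its right. A wider crop of the stand should give both ends.

```bash
python3 - <<'E'
from h import *
import pickle
s=pickle.load(open("w2.pkl","rb"));im=s["pixels"]
f=lambda q,z:cast(s,[(a/5+307,b/5+230) for a,b in q],z)
F=f([(97,52),(295,52),(288,270),(97,270)],.032);print(F.round(4).tolist(),F.mean(0))
print("ang",np.degrees(np.arctan2(*(F[0]+F[1]-F[2]-F[3])[:2])))
# plate top-ridge: left/right edges of the top strip at mid & the base
print("ridge", f([(196,200),(237,200),(198,300),(240,300)],.14).round(4).tolist())
cv2.imwrite("pics/z3.png",cv2.resize(im[20:200,250:450],None,fx=3.3,fy=3.3,interpolation=cv2.INTER_CUBIC)[:,:])
E
```

```text
[[0.4779, 0.0287, 0.032], [0.5391, 0.0167, 0.032], [0.5246, -0.0618, 0.032], [0.4624, -0.0497, 0.032]] [ 0.50100792 -0.01653064  0.032     ]
ang 10.789881725030227
ridge [[0.5045, 0.0375, 0.14], [0.5142, 0.0356, 0.14], [0.5001, 0.0094, 0.14], [0.5103, 0.0074, 0.14]]
```

View pics/z3.png

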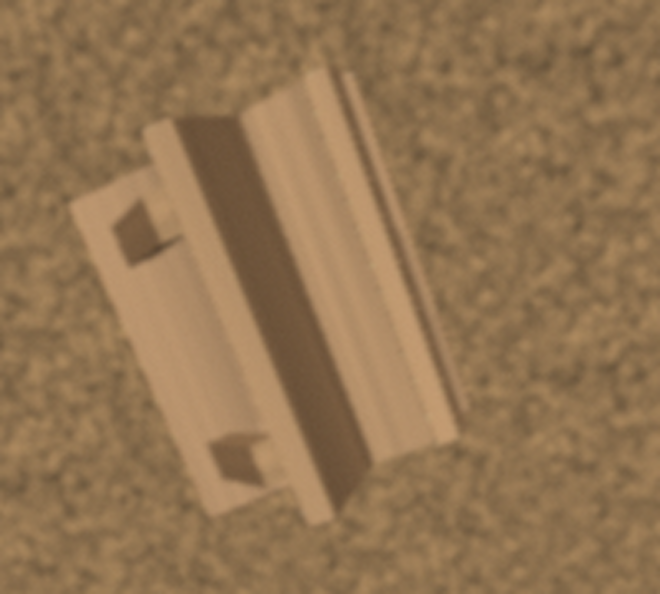

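Both ends of the stand are visible: the face's top front edge runs (175,120)-(333,515), the face/ledge corner (240,115)-(372,465), and the lip is the outer strip up to (458,437).

```bash
python3 - <<'E'
from h import *
import pickle
s=pickle.load(open("w2.pkl","rb"))
f=lambda q,z:cast(s,[(a/3.3+250,b/3.3+20) for a,b in q],z)
T=f([(175,120),(333,515)],.0978);C=f([(240,115),(372,465)],.032)
for n,E in(("top",T),("cor",C)):
    d=E[0]-E[1];a=np.arctan2(-d[0],d[1]);print(n,E.round(4).tolist(),"mid",E.mean(0).round(4),"len",np.linalg.norm(d).round(4),"ang",np.degrees(a).round(2))
    nn=np.array([np.cos(a),np.sin(a)])
    print("n",nn, "corner mid est",E.mean(0)[:2]+(nn*.07*np.sin(np.radians(20)) if n=="top" else 0))
# second view check: project into top camera the result
E
```

```text
top [[0.5024, 0.2833, 0.0978], [0.5311, 0.1408, 0.0978]] mid [0.5167 0.2121 0.0978] len 0.1454 ang 11.41
n [0.98025252 0.19774982] corner mid est [0.54020353 0.21679845]
cor [[0.5245, 0.2896, 0.032], [0.5537, 0.1426, 0.032]] mid [0.5391 0.2161 0.032 ] len 0.1498 ang 11.22
n [0.98087264 0.19465064] corner mid est [0.53911713 0.21611221]
```

>>> {"fn": "step_arm", "kwargs": {
  "targets": [
    [[-1,0,-0.3,-0.1,0],[-1,-0.01,-0.6,-0.3,0],[-1,-0.01,-0.85,-0.5,0],[-1,-0.01,-0.85,-0.5,0],[-1,-0.01,-0.85,-0.5,0],[-1,-0.01,-0.85,-0.5,0]]
  ]
}}

```text
clock: 3.38
ee_pos: [0.5016, -0.0138, 0.2127]
tcp_rot: [[0.192, 0.981, 0.002], [0.981, -0.192, 0.0], [0.001, 0.002, -1.0]]
ft_force: [-0.1, 0.5, 0.4]
finger_gap: 0.0854
gripper_force: 0.0
```

```bash
python3 - <<'E'
from h import *
import pickle
s=r.snapshot("wrist");im=s["pixels"];pickle.dump(s,open("w3.pkl","wb"))
o=r.get_obs();t=o['ee_pos'];print(t,o['tcp_rot'][:2,1] if hasattr(o['tcp_rot'],'shape') else o['tcp_rot'])
a=proj(s,[[.501,-.0165,.14]])[0].astype(int);print(a)
x0,y0=max(0,a[0]-100),max(0,a[1]-110);print(x0,y0)
cv2.imwrite("pics/z4.png",cv2.resize(im[y0:y0+190,x0:x0+200],None,fx=3,fy=3,interpolation=cv2.INTER_CUBIC))
E
```

```text
[ 0.50160704 -0.01348248  0.21268511] [ 0.98148595 -0.19151878]
[325 213]
225 103
```

View pics/z4.png

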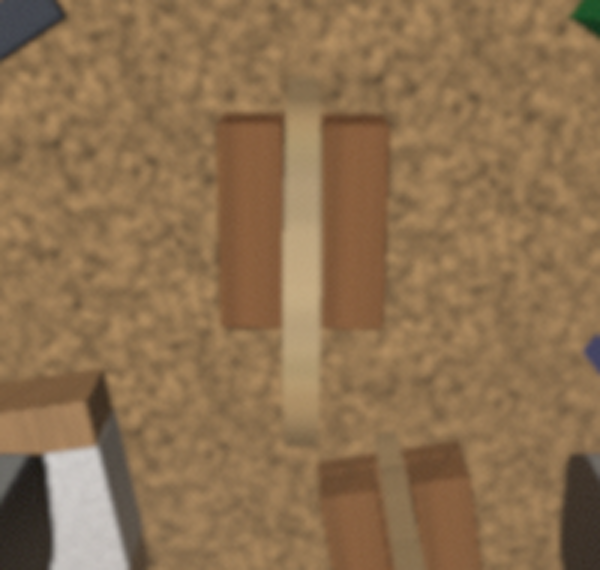

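The view shows the foot at crop (220..388, 115..328), with the plate centred at x≈302 and its ends at y≈80 and 440.

```bash
python3 - <<'E'
from h import *
import pickle
s=pickle.load(open("w3.pkl","rb"))
f=lambda q,z:cast(s,[(a/3+225,b/3+103) for a,b in q],z)
F=f([(220,115),(388,115),(383,328),(220,328)],.032);print(F.round(4).tolist(),F.mean(0),np.degrees(np.arctan2(*(F[0]+F[1]-F[2]-F[3])[:2])))
C=np.array([.501,-.0165]);u=np.array([.187,.982]);n=np.array([.982,-.187])
c2=F.mean(0)[:2]
for z,q in((.01,(303,80)),(.09,(300,440)),(.14,(302,240))):
    p=f([q],z)[0,:2];print(p,"along",(p-C)@u,"norm",(p-C)@n)
# silhouette prediction for a centred plate
for c in (C,c2):
  th=np.radians(np.linspace(0,180,181));P=np.c_[c+np.outer(.055*np.cos(th),u),.085+.055*np.sin(th)]
  q=(proj(s,P)-[225,103])*3;print(c,"pred rows",q[:,1].min(),q[:,1].max(), (proj(s,[[*(c+.055*u),.01]])-[225,103])*3)
E
```

```text
[[0.4799, 0.0301, 0.032], [0.5394, 0.0185, 0.032], [0.524, -0.0622, 0.032], [0.4617, -0.0499, 0.032]] [ 0.5012815  -0.01588188  0.032     ] 11.796888498073308
[0.51129853 0.03458788] along 0.05209411918067531 norm 0.0005597196551356924
[ 0.48909846 -0.07352779] along -0.05822688077252598 norm -0.001023113697135574
[0.5058319  0.00725389] along 0.024229885099199305 norm 0.0003029527904959287
[ 0.501  -0.0165] pred rows 92.59224762407285 443.91288035880405 [[301.47783175  72.27762131]]
[ 0.5012815  -0.01588188] pred rows 90.33962979343315 441.98931644080346 [[301.89026876  70.49079135]]
```

>>> {"fn": "step_arm", "kwargs": {
  "targets": [
    [[-1,0,-0.017,-0.2,0],[-1,0,-0.017,-0.4,0],[-1,0,-0.017,-0.55,0],[-1,0,-0.017,-0.55,0],[-1,0,-0.017,-0.55,0]]
  ]
}}

```text
clock: 4.05
ee_pos: [0.502, -0.0171, 0.1026]
tcp_rot: [[0.191, 0.982, 0.002], [0.982, -0.191, -0.0], [0.0, 0.002, -1.0]]
ft_force: [0.2, 0.9, -0.0]
finger_gap: 0.0853
gripper_force: 0.0
```

>>> {"fn": "step_arm", "kwargs": {
  "targets": [
    [[1,0,0,0,0],[1,0,0,0,0],[1,0,0,0,0],[1,0,0,0,0],[1,0,0,0,0],[1,0,0,0,0],[1,0,0,0,0],[1,0,0,0,0]]
  ]
}}

```text
clock: 5.05
ee_pos: [0.5006, -0.0176, 0.1015]
tcp_rot: [[0.192, 0.981, -0.0], [0.981, -0.192, 0.0], [-0.0, -0.0, -1.0]]
ft_force: [-0.8, 0.2, 5.4]
finger_gap: 0.009
gripper_force: 58.9
```

>>> {"fn": "step_arm", "kwargs": {
  "targets": [
    [[1,0,0,0.1,0],[1,0,0,0.25,0],[1,0,0,0.5,0],[1,0,0,0.7,0],[1,0,0,0.7,0],[1,0,0,0.7,0]]
  ]
}}

```text
clock: 5.8
ee_pos: [0.4999, -0.0175, 0.2403]
tcp_rot: [[0.192, 0.981, -0.002], [0.981, -0.192, 0.0], [-0.0, -0.002, -1.0]]
ft_force: [-0.5, -0.2, -2.3]
finger_gap: 0.0093
gripper_force: 58.8
```

```bash
python3 - <<'E'
from h import *
s=r.snapshot("side");im=s["pixels"]
o=r.get_obs();t=o['ee_pos'];print(t,o['finger_gap'])
b=proj(s,[[t[0],t[1],t[2]-.0915]])[0];u=np.array([.192,.981,0]);print(b)
for k in(-.055,.055):print(proj(s,[t+u*k-[0,0,.0915]]))
x0,y0=int(b[0])-90,int(b[1])-110;print(x0,y0)
cv2.imwrite("pics/z5.png",cv2.resize(im[y0:y0+160,x0:x0+180],None,fx=3.5,fy=3.5,interpolation=cv2.INTER_CUBIC))
E
```

```text
[ 0.49951458 -0.01736729  0.23969976] 0.00893443373791467
[297.01021199 158.75142446]
[[294.77423696 173.16398757]]
[[299.03551008 145.69683476]]
207 48
```

View pics/z5.png

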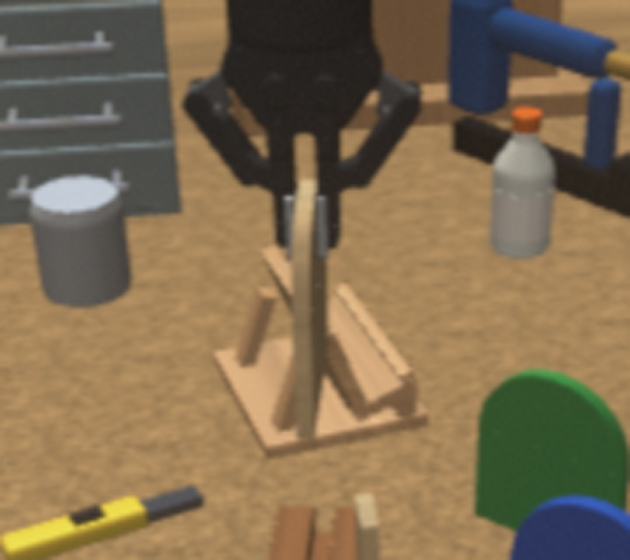

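The arch is held, with its bottom edge where predicted (near corner at crop (307,437)). On to the stand.

>>> {"fn": "step_arm", "kwargs": {
  "targets": [
    [[1,0.08,0.2,0.05,0.03],[1,0.16,0.45,0.05,0.06],[1,0.26,0.7,0.05,0.09],[1,0.26,0.9,0.05,0.124],[1,0.26,0.9,0.05,0.124],[1,0.26,0.9,0.05,0.124]]
  ]
}}

```text
clock: 6.6
ee_pos: [0.5517, 0.162, 0.2496]
tcp_rot: [[-0.194, 0.981, -0.003], [0.981, 0.194, -0.001], [-0.001, -0.003, -1.0]]
ft_force: [-1.1, -0.5, -0.8]
finger_gap: 0.0093
gripper_force: 58.6
```

>>> {"fn": "step_arm", "kwargs": {
  "targets": [
    [[1,0,0.15,0,0],[1,0,0.28,-0.1,0],[1,0,0.28,-0.25,0],[1,0,0.28,-0.4,0],[1,0,0.28,-0.4,0],[1,0,0.28,-0.4,0]]
  ]
}}

```text
clock: 7.35
ee_pos: [0.5533, 0.2176, 0.172]
tcp_rot: [[-0.193, 0.981, 0.001], [0.981, 0.193, -0.0], [-0.0, 0.001, -1.0]]
ft_force: [-0.4, 0.3, -0.7]
finger_gap: 0.0092
gripper_force: 58.6
```

>>> {"fn": "step_arm", "kwargs": {
  "targets": [
    [[1,0,0.007,-0.1,0],[1,0,0.007,-0.19,0],[1,0,0.007,-0.19,0],[1,0,0.007,-0.2,0],[1,0,0.007,-0.205,0],[1,0,0.007,-0.21,0],[1,0,0.007,-0.21,0]]
  ]
}}

```text
clock: 8.22
ee_pos: [0.5536, 0.2199, 0.1307]
tcp_rot: [[-0.195, 0.981, 0.002], [0.981, 0.195, 0.0], [-0.0, 0.002, -1.0]]
ft_force: [-0.3, -1.0, 5.3]
finger_gap: 0.0087
gripper_force: 59.7
```

```bash
python3 - <<'E'
from h import *
s=r.snapshot("side");w=r.snapshot("wrist")
A=cv2.resize(s["pixels"][90:200,245:355],None,fx=3.6,fy=3.6,interpolation=cv2.INTER_CUBIC)
B=cv2.resize(w["pixels"][100:320,210:430],A.shape[1::-1],interpolation=cv2.INTER_CUBIC)
cv2.imwrite("pics/z6.png",np.hstack([A,B]));o=r.get_obs();print(o['ee_pos'],o['ft_force'])
E
```

```text
[0.55366015 0.21991847 0.13065876] [-1.08321388 -1.23847627  5.920244  ]
```

View pics/z6.png

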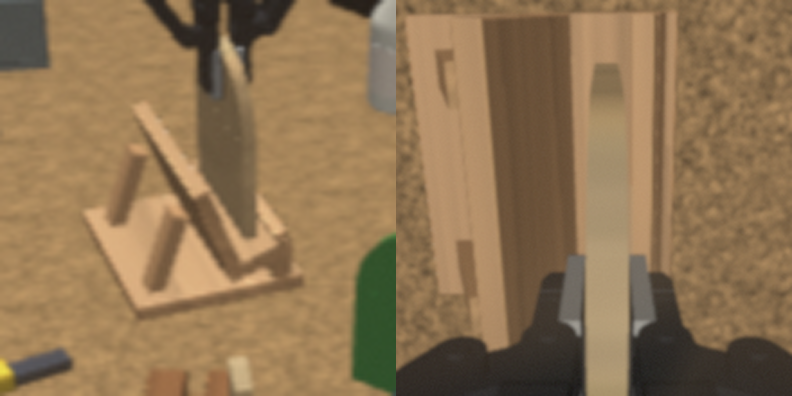

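Contact made: the bottom edge rests on the ledge inside the lip and the plate is vertical. I'll slide it to the corner, then ease the fingers open and tip it back.

>>> {"fn": "step_arm", "kwargs": {
  "targets": [
    [[1,-0.015,-0.003,-0.005,0],[1,-0.03,-0.006,-0.01,0],[1,-0.044,-0.01,-0.015,0],[1,-0.044,-0.01,-0.015,0]]
  ]
}}

```text
clock: 8.82
ee_pos: [0.5448, 0.2176, 0.1274]
tcp_rot: [[-0.195, 0.981, 0.002], [0.981, 0.195, -0.0], [-0.001, 0.002, -1.0]]
ft_force: [-0.5, -3.0, 6.2]
finger_gap: 0.0092
gripper_force: 59.7
```

>>> {"fn": "step_arm", "kwargs": {
  "targets": [
    [[0.5,0,0,0,0],[0.4,0,0,0,0],[0.3,0,0,0,0],[0.3,0,0,0,0]]
  ]
}}

```text
clock: 9.32
ee_pos: [0.5438, 0.2179, 0.1261]
tcp_rot: [[-0.195, 0.981, -0.0], [0.981, 0.195, -0.0], [0.0, -0.0, -1.0]]
ft_force: [0.1, -0.1, -0.3]
finger_gap: 0.0303
gripper_force: 0.0
```

>>> {"fn": "step_arm", "kwargs": {
  "targets": [
    [[0.3,-0.02,-0.004,0,0],[0.3,-0.04,-0.008,0,0],[0.3,-0.06,-0.012,0,0],[0.3,-0.08,-0.016,0,0],[0.3,-0.1,-0.02,0,0],[0.3,-0.12,-0.024,0,0],[0.3,-0.14,-0.028,0,0],[0.3,-0.155,-0.031,0,0],[0.3,-0.17,-0.034,0,0],[0.3,-0.17,-0.034,0,0]]
  ]
}}

```text
clock: 10.58
ee_pos: [0.5097, 0.211, 0.1263]
tcp_rot: [[-0.195, 0.981, -0.0], [0.981, 0.195, -0.0], [0.0, -0.0, -1.0]]
ft_force: [0.1, -0.1, 0.3]
finger_gap: 0.03
gripper_force: 0.0
```

```bash
python3 - <<'E'
from h import *
s=r.snapshot("side");w=r.snapshot("wrist")
A=cv2.resize(s["pixels"][90:200,245:355],None,fx=3.6,fy=3.6,interpolation=cv2.INTER_CUBIC)
B=cv2.resize(w["pixels"][100:320,210:430],A.shape[1::-1],interpolation=cv2.INTER_CUBIC)
cv2.imwrite("pics/z7.png",np.hstack([A,B]));o=r.get_obs();print(o['ee_pos'],o['ft_force'])
E
```

```text
[0.510112   0.21110447 0.12633731] [ 0.6976995   0.14210887 -0.25918847]
```

View pics/z7.png

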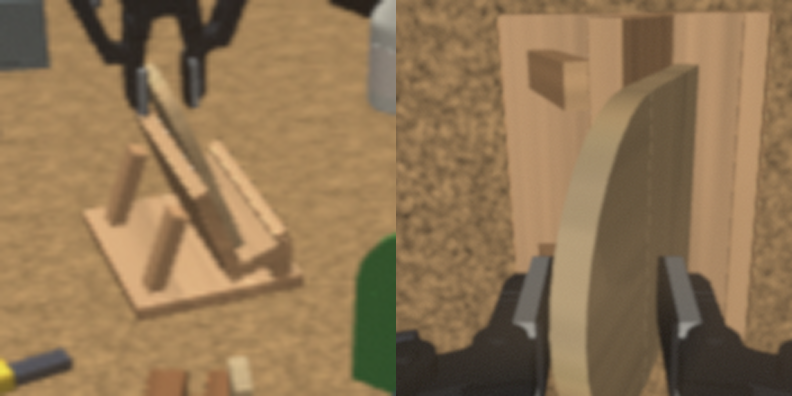

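The arch leans flush on the backrest between the open fingers, which are both clear of it. Opening fully and rising.

>>> {"fn": "step_arm", "kwargs": {
  "targets": [
    [[-0.4,0,0,0,0],[-1,0,0,0,0],[-1,0,0,0,0],[-1,0,0,0,0],[-1,0,0,0.1,0],[-1,0,0,0.25,0],[-1,0,0,0.5,0],[-1,0,0,0.8,0],[-1,0,0,1,0],[-1,0,0,1,0]]
  ]
}}

```text
clock: 11.92
ee_pos: [0.512, 0.2117, 0.3302]
tcp_rot: [[-0.195, 0.981, 0.007], [0.981, 0.195, 0.002], [0.001, 0.008, -1.0]]
ft_force: [0.7, -0.3, -0.8]
finger_gap: 0.0854
gripper_force: 0.0
```

```bash
python3 - <<'E'
from h import *
o=r.get_obs();print(o['clock'],o['ee_pos'],o['ft_force'])
# plate colour is less saturated than stand/bench: extents vs a plate at home
a=np.radians(11.3);n=np.array([np.cos(a),np.sin(a),0]);u=np.array([-np.sin(a),np.cos(a),0]);z=np.array([0,0,1])
t=np.radians(20);X=n*np.cos(t)+z*np.sin(t);Z=-n*np.sin(t)+z*np.cos(t);C=np.array([.5395,.2163,.032])
th=np.linspace(0,np.pi,60);yz=np.r_[np.c_[.055*np.cos(th),.075+.055*np.sin(th)],[[-.055,0],[.055,0]]]
P=np.array([C+X*x+u*y+Z*w for x in(0,.01) for y,w in yz])
for nm in("wrist","side"):
    s=r.snapshot(nm);im=s["pixels"];h=cv2.cvtColor(im,cv2.COLOR_BGR2HSV)
    q=proj(s,P);hull=cv2.convexHull(q.astype(np.float32)).astype(int)
    roi=np.zeros(im.shape[:2],np.uint8);cv2.fillPoly(roi,[hull],255)
    big=cv2.dilate(roi,np.ones((25,25)))
    inn=cv2.erode(roi,np.ones((7,7)));print(nm,"median HSV inside",np.median(h[inn>0],0),"just outside",np.median(h[(big>0)&(roi==0)],0))
    m=((h[...,1]<115)&(h[...,0]>17)&(h[...,0]<32)&(big>0)).astype(np.uint8)*255
    m=cv2.morphologyEx(m,cv2.MORPH_OPEN,np.ones((3,3)))
    k,l,st,ce=cv2.connectedComponentsWithStats(m);i=1+st[1:,4].argmax()
    print(" predicted bbox",q.min(0).round(),q.max(0).round()," seen",st[i],"iou",((l==i)&(roi>0)).sum()/((l==i)|(roi>0)).sum())
E
```

```text
11.925 [0.51204326 0.21165779 0.33024939] [ 0.73805331 -0.28836795 -0.79138057]
wrist median HSV inside [ 18. 100. 105.] just outside [ 15. 106. 173.]
 predicted bbox [310. 120.] [351. 212.]  seen [312 130  17  67 567] iou 0.1779102604330091
side median HSV inside [nan nan nan] just outside [ 17. 116. 165.]
 predicted bbox [284. 107.] [313. 159.]  seen [284 108   6   7  36] iou 0.08823529411764706
  return _methods._mean(a, axis=axis, dtype=dtype,
  ret = um.true_divide(
```

The mask only caught the bright rim, so I'll sample colour profiles along and up the plate's expected front face instead.

```bash
python3 - <<'E'
from h import *
a=np.radians(11.3);n=np.array([np.cos(a),np.sin(a),0]);u=np.array([-np.sin(a),np.cos(a),0]);z=np.array([0,0,1])
t=np.radians(20);X=n*np.cos(t)+z*np.sin(t);Z=-n*np.sin(t)+z*np.cos(t);C=np.array([.5395,.2163,.032])
s=r.snapshot("wrist");h=cv2.cvtColor(s["pixels"],cv2.COLOR_BGR2HSV)
def prof(pts):
    q=proj(s,pts).astype(np.float32);return cv2.remap(h,q[None,:,0],q[None,:,1],cv2.INTER_LINEAR)[0].tolist()
for w in(.03,.05):
    ys=np.arange(-.072,.073,.003);print("width w",w)
    print([(int(round(y*1000)),*v) for y,v in zip(ys,prof([C+X*.01+u*y+Z*w for y in ys])) if 45<=abs(y*1000)])
ws=np.arange(-.012,.145,.004);print("height")
print([(int(round(w*1000)),*v) for w,v in zip(ws,prof([C+X*.01+Z*w for w in ws]))])
xs=np.arange(0,.045,.002);print("ledge");print([(int(round(w*1000)),*v) for w,v in zip(xs,prof([C+X*w+u*0 for w in xs]))])
E
```

```text
width w 0.03
[(-72, 16, 114, 153), (-69, 17, 114, 137), (-66, 16, 113, 142), (-63, 16, 110, 154), (-60, 15, 109, 160), (-57, 15, 105, 158), (-54, 17, 103, 129), (-51, 18, 101, 108), (-48, 18, 101, 105), (45, 17, 97, 101), (48, 18, 99, 101), (51, 18, 100, 101), (54, 17, 101, 114), (57, 15, 105, 158), (60, 15, 104, 174), (63, 15, 104, 172), (66, 15, 104, 172), (69, 15, 105, 172), (72, 15, 103, 174)]
width w 0.05
[(-72, 16, 114, 153), (-69, 16, 115, 148), (-66, 17, 115, 157), (-63, 17, 115, 150), (-60, 15, 115, 124), (-57, 15, 113, 114), (-54, 17, 105, 113), (-51, 18, 101, 112), (-48, 17, 102, 112), (45, 17, 99, 106), (48, 17, 98, 106), (51, 17, 100, 106), (54, 18, 101, 115), (57, 16, 109, 118), (60, 14, 117, 108), (63, 14, 118, 108), (66, 14, 119, 107), (69, 15, 121, 106), (72, 15, 118, 107)]
height
[(-12, 15, 103, 172), (-8, 15, 104, 164), (-4, 16, 103, 149), (0, 16, 102, 131), (4, 16, 102, 116), (8, 18, 101, 107), (12, 17, 99, 107), (16, 18, 100, 105), (20, 18, 102, 104), (24, 17, 101, 104), (28, 17, 101, 103), (32, 17, 100, 102), (36, 17, 98, 102), (40, 17, 99, 103), (44, 17, 99, 10
[... 258 characters left out ...]
0, 17, 99, 105), (104, 17, 99, 107), (108, 17, 102, 108), (112, 17, 100, 107), (116, 17, 101, 106), (120, 18, 101, 106), (124, 17, 98, 113), (128, 18, 90, 138), (132, 19, 87, 168), (136, 19, 87, 180), (140, 19, 88, 180), (144, 19, 89, 181)]
ledge
[(0, 17, 100, 102), (2, 17, 99, 102), (4, 17, 99, 104), (6, 18, 100, 105), (8, 17, 101, 109), (10, 16, 102, 131), (12, 15, 104, 163), (14, 15, 104, 177), (16, 15, 106, 182), (18, 15, 105, 184), (20, 15, 104, 180), (22, 15, 104, 176), (24, 15, 103, 174), (26, 15, 106, 168), (28, 15, 105, 173), (30, 15, 106, 188), (32, 15, 105, 193), (34, 15, 105, 192), (36, 15, 105, 187), (38, 16, 110, 162), (40, 15, 113, 135), (42, 15, 107, 141), (44, 15, 107, 164)]
```

The front face spans -54.5 to +55.5 mm, its bottom front edge is 10 mm out from the face, and its top is at 130 mm. That means centred, flush and at home, so I'm handing in.

```bash
python3 -c "
from cell import r
print(r.hand_in())"
```

```text
the job is handed in; nothing more can be done
None
```

The arch template now leans on the stand by itself, flat against the backrest and centred to about 1 mm; I did not touch the other two templates, and I handed the job in at about 12 s.

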